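# Pry the spring clip off a wheel axle with the hooked pick

### The job

The wheel on the stand is to come off its axle: take the hooked pick out of its wooden block, work the hook under the loop of the spring wire clip that sits in the axle's groove, pry the clip up off the axle and put it in the steel tray, then hang the pick back in its block. Do it by feel: touch the axle and the wheel only lightly with the pick, do not touch the clip with the gripper while it is on the axle, and leave the other tools where they are.

Things in the scene. Friction and masses are not known exactly. Their poses are not given: they have to be found in the camera images.
- wheel_stand: Fixed stand with a wheel (80 mm across) on a level stub axle. Origin on the bench straight below the hub face; own x runs along the axle from its free end (towards the robot) to the wheel, z up. Axle centre line 85 mm up. The stub, 24 mm thick, sticks out of the hub face (x = 0) to x = -38 mm; its groove (bottom 18 mm thick) runs from x = -13 to -7 mm.
- groove (a point): Middle of the axle's groove, on the centre line, 10 mm in front of the hub face; axes as the stand's.
- clip: Retaining clip of bent spring wire, 4 mm thick, astride the axle in its groove: two sprung legs grip the groove's sides and close in below, a loop stands up over the axle. Origin on the axle's centre line while fitted; own z up through the loop, x along the axle as the stand's. Leg tips end 13 mm below the origin; 27 mm over the legs; about 45 g. A pull of 6 to 15 N straight up springs it off.
- pick: Hooked pick. Origin on the stem's line at the underside of its collar (34 mm across); own z up along the handle. A 4 mm thick stem runs down to a toe of the same wire pointing to own +x, tip 19.5 mm from the stem's line, its last 4 mm turned up, 6.5 mm tall overall. The stem's reach is set anew each time and not measured: toe underside 52 to 68 mm below the origin; it stays so. About 110 g.
- tool_block: Fixed wooden block 80 (x) x 64 (y) x 75 mm high, origin under its centre, in which the pick hangs by its collar, toe towards the block's own +x. A slot goes right down through it: from x = -9 to x = +29 mm, 13 mm wide about y = 0.
- slot (a point): Point on the block's top (75 mm above the bench) where the stem's line belongs when the pick hangs in the slot; axes as the block's.
- tray: Fixed square steel tray, 130x130 mm, walls 22 mm high and 4 mm thick, floor 4 mm thick; origin under its centre.
- hub_face (a point): Centre of the wheel's hub face, on the axle's centre line. The hub is 38 mm across; the wheel's disc and tyre stand 14 to 17 mm further back and reach 40 mm above the axle's centre line.
- clip_bar (a point): Middle of the underside of the loop's level top bar (12 mm long along the clip's y, 4 mm thick), 22 mm above the clip's origin; 10 mm of free height lie between the axle's top and this point. The clip lets go within 15 mm of lift.
- pick_handle (a point): Middle of the pick's square wooden handle, 58 mm above the pick's origin; the handle is 22x22 mm with sides along the pick's x and y, 80 mm long; a cap reaches 44 mm above this point.
- oil_bottle: Bystander: small bottle with a pointed cap, 45 mm across, 140 mm tall, standing; origin under its centre.
- tin: Bystander: round tin, 80 mm across, 44 mm tall; origin under its centre.
- chisel: Bystander: wood chisel with a wooden handle, 235 mm long, 27 mm thick, lying; origin under its middle.
- offcut: Bystander: wooden offcut 60x110x30 mm; origin under its centre.

How it is judged:
On the way, in this order (a step that is already met when the one before it is completed fails the run):
1. the pick is lifted out of its block (height (world z) of pick above 0.14 m), for 0.1 s.
2. the clip is off the axle, well clear of the groove (distance between clip and groove above 0.03 m), for 0.1 s.
At the end, for the whole second after the job is handed in: The clip lies at rest in the tray (origin within 63 mm of the tray's centre along both its sides, under 40 mm above the bench); the pick hangs at rest in its block: stem within 13 mm of the slot point, origin 71 to 80 mm above the bench, tilted less than 0.12 rad (x of clip in the frame of tray between -0.063 and 0.063 m and y of clip in the frame of tray between -0.063 and 0.063 m and height (world z) of clip below 0.04 m and linear speed of each of clip, pick below 0.03 m/s and horizontal distance between pick and slot below 0.013 m and height (world z) of pick between 0.071 and 0.08 m and angle between pick's own z axis and vertical below 0.12 rad); the robot touches nothing.
It fails at once if the pick presses on the axle, wheel or stand with more than 20 N (contact force between pick and wheel_stand above 20 N).
It fails at once if the gripper or arm touches the clip while it is on the axle (distance between clip and groove below 0.02 m and contact force between any of the fingers, the arm and clip above 0.5 N).
It fails at once if another tool or thing is moved by more than 30 mm (distance of any of oil_bottle, tin, chisel, offcut from where it was at the start of the episode above 0.03 m).
It also fails if it takes over 72 s, if anything falls off the work surface, if the arm or the gripper's body presses on something with over 40 N, if the wrist force passes 120 N, or if a joint passes its speed limit or range.

### The arm

A 6-joint arm with a two-finger parallel gripper is mounted at the origin on a cart in front of the work surface, level with it; the furniture and walls round the work are solid. World frame = base frame: x ahead of the robot, y to its left, z up, the work surface at z = 0. Lengths are in m, angles in rad, forces in N, time in s.
With the tool pointing down it reaches from about 0.275 to 0.975 m from the base axis. Payload 8.4 kg.
Tool frame: the origin (TCP) lies at the very end of the fingers, on their centre line; the grasp point (between the pads) lies 19 mm behind it; z points along the fingers, y is the line along which they close (so a half turn about z gives the same grasp; the last joint's range is limited). The gripper opens to 92 mm and grips with 3 to 60 N. Pads are 20 mm wide; open, the fingers measure 128 mm over their backs; the gripper's body (75 mm by 189 mm) begins 69 mm behind the grasp point.
Start: joints at [-1.112, 0.353, 1.633, -0, 1.155, -0.002], TCP at [0.278, -0.56, 0.215] pointing down, gripper open.
Joint ranges: [-2.63, 2.63], [-0.92, 2.1], [0.06, 2.66], [-1.3, 4.44], [0, 2.69], [-3.02, 3.02]. Speed limits (rad/s): [2.22, 2.22, 2.79, 3.14, 3.14, 3.14].

### API

Orientations are given as a rotation vector (axis times angle).
In Python, from rig import read_state, camera, sign_off gives the robot as it stands.
- The arm moves only by the tool move_arm, never from a script. Its argument "motion" is a list of rows, each an object with "slide": the shift along the tool's x, y, z in cm, a list of three; "rotation": the turn, a rotation vector about the tool's x, y, z in rad, a list of three; "fingers": the gripper command: -1 is fully open, 1 is shut, values between are in proportion. In form: [{"slide": [dx, dy, dz], "rotation": [ax, ay, az], "fingers": fingers}, ...]. A call has 1 to 12 rows; each row is the pose to reach, as a shift and turn from the pose commanded when the call began, along the tool's axes at that moment; what a row does not reach only later rows make up. A row lasts 1/8 s, in which the tool goes at most 62.5 mm and 10.7 degrees, less where a joint would pass 70% of its speed; a pose out of reach is approached as far as the arm can. A call with a gripper value outside its range is refused whole. The fingers move at their own pace and stop on an object; "squeeze" is the grip in N (left out, the last holds). Time passes only in rows, so rows that repeat a pose let the fingers close. It gives the time, the measured TCP pose, the force, the opening and the grip force at its end, in the units of the state.
- read_state(): the state, without advancing time (a new reading comes with each control period).
- camera(name): name is "scene" or "top" or "wrist"; returns a dict with "frame" (420x560x3 uint8, blue, green, red), "z_map" (420x560 float32, m along the optical axis (not along the pixel's ray), 0 where there is no reading), "intrinsics" (3x3 intrinsics, pixels), "R" (3x3) and "t" (3): a world point X has camera coordinates R X + t; the wrist camera has in their place "tool_from_camera" (4x4, takes a point from camera to tool coordinates, whose origin is the TCP and whose axes are the flange's). Camera axes: x right, y down, z forward; pixel columns grow to the right and rows downward; lengths in m; the calibration is good to about 2 mm. A picture is of the moment at which its call begins: read the wrist's pose just before it.
- sign_off(): hands the job in; it is judged then, once.
The state is a dict: "time": time; "joint_positions": joint angles; "qd": joint speeds; "joint_efforts": joint torques, N m; "ee_pos": TCP position; "tool_rot": TCP orientation; "force": force on the tool from outside, world axes, zero at the start; "ft_torque": the same for the moment, N m; "width": finger opening in m; "finger_force": force on a finger pad.
Only numpy, scipy, OpenCV 4.12 (cv2) and the standard library are available. Lean on these libraries where they do the work, as an engineer would, in place of code of your own. Each camera call takes 0.05 s, during which the arm holds its last target. There are 200 camera calls.

## Working session

There is one attempt and no reset: what is moved stays moved. The work goes in short steps, Python scripts to look and compute and a tool call to move; the robot and the scene stay as the last step left them, time stands still between calls to the robot, and variables do not carry over. Pictures are saved under pics/ and viewed, at most 10 in all, crops included, and the job is handed in when it is done.

Besides the shell and the picture viewer there is one more tool, called as a command line: name --argument value ..., lists and objects as JSON in quotes. move_arm: Moves the arm, as the interface text tells. Its arguments: {"type":"object","properties":{"motion":{"type":"array","items":{"type":"object","properties":{"slide":{"type":"array","items":{"type":"number"}},"rotation":{"type":"array","items":{"type":"number"}},"fingers":{"type":"number"}}}},"squeeze":{"type":"number"}},"required":["motion"]}

```bash
mkdir -p pics; ls
cat > h.py <<'E'
import numpy as np,cv2
from scipy.spatial.transform import Rotation as Ro
from rig import read_state,camera,sign_off
def cloud(c):
    z=c['z_map'];K=c['intrinsics'];v,u=np.mgrid[:420,:560]
    P=np.stack([(u-K[0,2])/K[0,0]*z,(v-K[1,2])/K[1,1]*z,z],-1)
    if 'R' in c: return (P-c['t'])@np.asarray(c['R'])
    T=c['tool_from_camera'];s=c['s'];P=P@T[:3,:3].T+T[:3,3]
    return P@Ro.from_rotvec(s['tool_rot']).as_matrix().T+s['ee_pos']
def cam(n):
    s=read_state();c=camera(n);c['s']=s;c['P']=cloud(c);return c
def save(c,f,box=None,k=1):
    a=c['frame']
    if box: a=a[box[1]:box[3],box[0]:box[2]]
    cv2.imwrite('pics/'+f,cv2.resize(a,None,fx=k,fy=k,interpolation=cv2.INTER_CUBIC))
E
python3 - <<'E'
from h import *
import pickle
d={n:cam(n) for n in('top','scene')}
pickle.dump(d,open('d.pkl','wb'))
a=np.vstack([d['top']['frame'],d['scene']['frame']])
save(d['top'],'top.png',None,1.4);save(d['scene'],'scene.png',None,1.4)
print(read_state())
E
```

```text
pics
{'time': 0.1, 'joint_positions': array([-1.11240791e+00,  3.53570006e-01,  1.63405620e+00,  1.32603143e-05,
        1.15521647e+00, -2.41031191e-03]), 'qd': array([-2.77673490e-05, -1.75736570e-03, -3.61437510e-03,  3.68632455e-04,
        3.37176848e-04,  3.63103552e-04]), 'joint_efforts': array([ 1.96772991e-03, -5.94906056e+01, -3.34929872e+01,  7.00131641e-02,
        1.84525328e-02, -4.99424084e-05]), 'ee_pos': array([ 0.27771324, -0.55940725,  0.21394585]), 'tool_rot': array([-3.05739064e+00, -7.17147157e-01,  4.25075390e-04]), 'force': array([-0.2007367 ,  0.69045754,  0.1224549 ]), 'ft_torque': array([0.00460409, 0.01981768, 0.01594506]), 'finger_force': 0.0, 'width': 0.09221006672169098}
```

View pics/top.png

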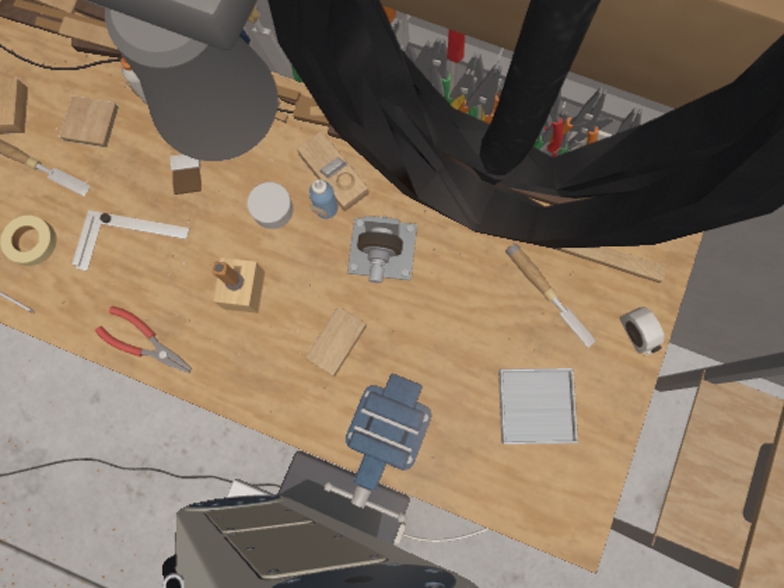

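View pics/scene.png

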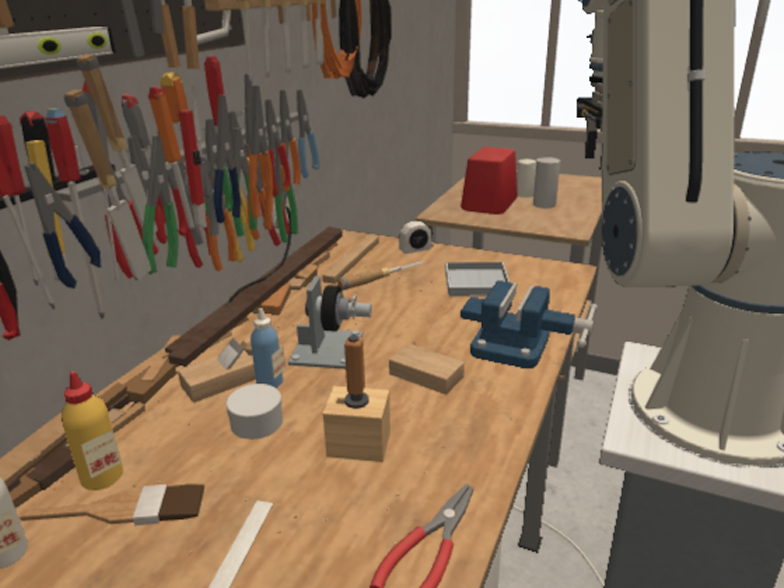

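The top view shows the block at about (238,284), the stand with wheel and axle at (380,255), and the tray at (538,405). The axle points down-image. Next I'll get numbers from the depth.

Run:
```python
from h import *
import pickle
d=pickle.load(open('d.pkl','rb'))
t=d['top'];P=t['P']
def reg(c,x0,y0,x1,y1,s=1.4): 
    return c['P'][int(y0/s):int(y1/s),int(x0/s):int(x1/s)].reshape(-1,3)
def rect(Q,n):
    r=cv2.minAreaRect((Q[:,:2]*1000).astype(np.float32)); print(n,r,len(Q))
b=reg(t,195,240,280,330); m=b[(b[:,2]>.065)&(b[:,2]<.085)];rect(m,'block');print(np.median(m[:,2]))
h=b[b[:,2]>.16];print('handle top',h.mean(0),h[:,2].max());rect(h,'h')
for lo,hi in((.09,.12),(.12,.15),(.15,.19)):
    q=b[(b[:,2]>lo)&(b[:,2]<hi)];print(lo,q.mean(0) if len(q) else 0)
r=reg(t,480,350,600,460); m=r[(r[:,2]>.004)&(r[:,2]<.035)];rect(m,'tray');rect(m[m[:,2]>.014],'walls')
s=reg(t,330,200,430,300)
for lo,hi in((.004,.02),(.08,.1),(.1,.115),(.115,.14)):
    q=s[(s[:,2]>lo)&(s[:,2]<hi)]
    if len(q)>4: rect(q,'stand %.3f'%lo);print(q.mean(0))
for n,bx in(('bottle',(305,170,345,222)),('tin',(240,175,300,235)),('offcut',(300,300,372,380)),('vise',(330,370,440,500))):
    q=reg(t,*bx);q=q[q[:,2]>.015];rect(q,n);print(q[:,2].max())
save(t,'c1.png',(245,145,305,205),10)
```

```text
block ((465.9482727050781, 284.8796691894531), (80.75875854492188, 66.04511260986328), 14.886849403381348) 682
0.07503197247636803
handle top [0.45241993 0.2447188  0.27529457] 1.1785371632376733
h ((411.5435791015625, 105.35903930664062), (397.3612365722656, 26.25975799560547), 73.14656066894531) 117
0.09 [0.46300792 0.27734993 0.10892536]
0.12 [0.46339689 0.27662865 0.13419031]
0.15 [0.46499586 0.28120547 0.16931514]
tray ((471.0999450683594, -291.993408203125), (182.24945068359375, 208.48965454101562), 21.88207244873047) 1373
walls ((467.84967041015625, -290.3177490234375), (129.38690185546875, 131.4033660888672), 22.040632247924805) 421
stand 0.004 ((631.3154296875, 83.19400787353516), (194.36766052246094, 183.18710327148438), 23.01116180419922) 987
[0.63063417 0.07494802 0.00816258]
stand 0.080 ((636.0903930664062, 94.73516845703125), (178.5044403076172, 83.39186096191406), 48.941314697265625) 305
[0.59582006 0.06465869 0.09305981]
stand 0.100 ((618.1541137695312, 74.16285705566406), (71.8429183959961, 83.6617431640625), 67.40528106689453) 291
[0.61725025 0.06965261 0.10686692]
stand 0.115 ((630.8866577148438, 73.79121398925781), (50.093563079833984, 58.19841384887695), 17.85432243347168) 351
[0.63203953 0.07457504 0.12463086]
bottle ((528.342041015625, 93.9527587890625), (506.7474365234375, 73.7657470703125), 34.81351089477539) 711
1.1785371632376733
tin ((487.0451965332031, 135.46444702148438), (518.0222778320312, 78.68453979492188), 49.16131591796875) 803
1.1785371632376733
offcut ((421.6890563964844, 11.638557434082031), (217.95797729492188, 112.2917709350586), 76.32787322998047) 1081
1.1785371632376733
vise ((324.935546875, -50.10945129394531), (216.62501525878906, 177.42489624023438), 24.396896362304688) 3438
1.1785371632376733
```

View pics/c1.png

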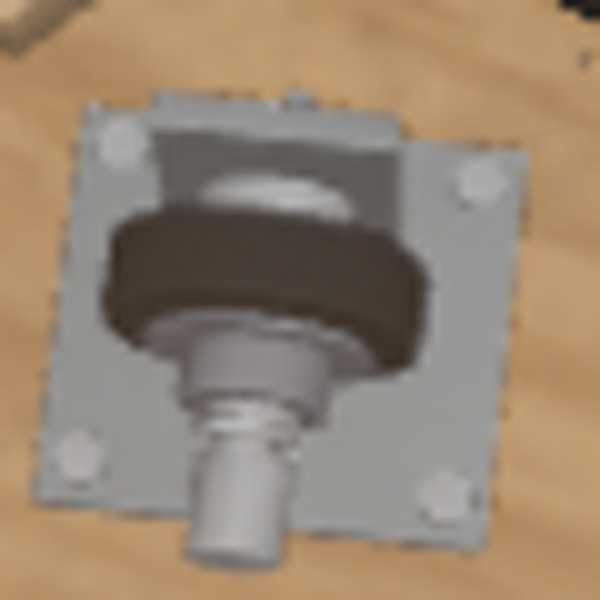

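```bash
cat >> h.py <<'E'
def go(p,yaw_deg,pitch=0):
    """slide cm / rotation to reach TCP p, tool down, tool x at yaw; pitch = extra turn about tool y"""
    s=read_state();R=Ro.from_rotvec(s['tool_rot'])
    T=Ro.from_euler('z',yaw_deg,degrees=True)*Ro.from_euler('x',180,degrees=True)*Ro.from_euler('y',pitch,degrees=True)
    print('slide',np.round(R.inv().apply(np.array(p)-s['ee_pos'])*100,2),'rot',np.round((R.inv()*T).as_rotvec(),3),'t',s['time'],'F',np.round(s['force'],1))
E
python3 - <<'E'
from h import *
c=cam('wrist');print(c['tool_from_camera'],c['intrinsics']);go([.42,.26,.36],15)
E
```

```text
[[-2.78219457e-04 -9.66940033e-01 -2.55003716e-01  7.31890987e-02]
 [ 9.99999785e-01 -1.17432254e-04 -6.45753136e-04 -4.23088398e-04]
 [ 5.94458897e-04 -2.55003841e-01  9.66939857e-01 -1.69968022e-01]
 [ 0.00000000e+00  0.00000000e+00  0.00000000e+00  1.00000000e+00]] [[353.37022138   0.         286.65148549]
 [  0.         353.37022138 208.53546988]
 [  0.           0.           1.        ]]
slide [ 49.18 -67.09 -14.52] rot [-0.001  0.     0.199] t 0.15 F [-0.1  0.3 -0.1]
```

move_arm --motion '[{"slide":[52.4,-55.5,-14.5],"rotation":[0,0,0.2],"fingers":-1},{"slide":[52.4,-55.5,-14.5],"rotation":[0,0,0.2],"fingers":-1},{"slide":[52.4,-55.5,-14.5],"rotation":[0,0,0.2],"fingers":-1},{"slide":[52.4,-55.5,-14.5],"rotation":[0,0,0.2],"fingers":-1},{"slide":[52.4,-55.5,-14.5],"rotation":[0,0,0.2],"fingers":-1},{"slide":[52.4,-55.5,-14.5],"rotation":[0,0,0.2],"fingers":-1},{"slide":[52.4,-55.5,-14.5],"rotation":[0,0,0.2],"fingers":-1},{"slide":[52.4,-55.5,-14.5],"rotation":[0,0,0.2],"fingers":-1},{"slide":[52.4,-55.5,-14.5],"rotation":[0,0,0.2],"fingers":-1},{"slide":[52.4,-55.5,-14.5],"rotation":[0,0,0.2],"fingers":-1},{"slide":[52.4,-55.5,-14.5],"rotation":[0,0,0.2],"fingers":-1},{"slide":[52.4,-55.5,-14.5],"rotation":[0,0,0.2],"fingers":-1}]'

```text
time: 1.65
ee_pos: [0.4929, 0.1471, 0.355]
tool_rot: [3.115, 0.409, 0.0]
force: [1.2, -0.1, 0.3]
width: 0.0922
finger_force: 0.0
```

Run:
```python
from h import *
import pickle
c=cam('wrist');print(c['s']['ee_pos'],c['s']['joint_positions']);pickle.dump(c,open('w1.pkl','wb'));save(c,'w1.png',None,1.4)
```

```text
[0.49285599 0.1470889  0.35495556] [ 2.87243108e-01  6.78819201e-02  1.68373179e+00 -1.93098943e-04
  1.38975814e+00  1.59695522e+00]
```

View pics/w1.png

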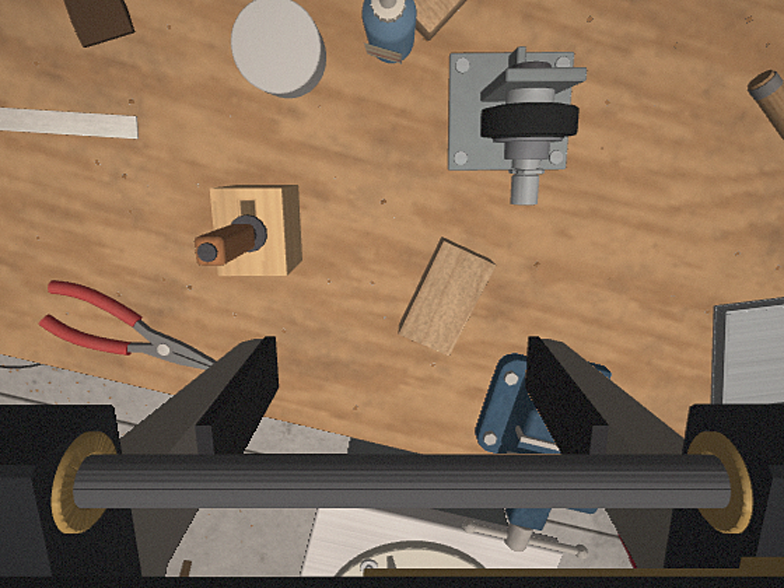

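The wrist view shows the block at (255,230), with the slot running up-image from the collar at (250,234), so the toe points up-image at yaw ≈ 15°. The axle runs from (524,203) to the hub at (524,145), with the clip at (526,168).

Run:
```python
from h import *
import pickle
c=pickle.load(open('w1.pkl','rb'));P=c['P'];F=c['frame']
def reg(x0,y0,x1,y1,s=1.4): return P[int(y0/s):int(y1/s),int(x0/s):int(x1/s)].reshape(-1,3)
def rect(Q,n):
    print(n,np.round(cv2.minAreaRect((Q[:,:2]*1000).astype(np.float32)),1) if 0 else cv2.minAreaRect((Q[:,:2]*1000).astype(np.float32)),len(Q),np.median(Q[:,2]))
b=reg(190,175,310,285)
rect(b[(b[:,2]>.068)&(b[:,2]<.078)],'block')
q=b[(b[:,2]>.0785)&(b[:,2]<.09)];rect(q,'collar');print(cv2.minEnclosingCircle((q[:,:2]*1000).astype(np.float32)))
q=b[(b[:,2]>.165)&(b[:,2]<.2)];rect(q,'cap')
q=b[(b[:,2]>.1)&(b[:,2]<.165)];rect(q,'handle')
s=reg(440,40,595,215)
rect(s[(s[:,2]>.003)&(s[:,2]<.015)],'base')
q=s[(s[:,2]>.117)];rect(q,'wheel top')
a=reg(505,160,545,212);a=a[(a[:,2]>.075)&(a[:,2]<.13)];
D=np.array([np.cos(np.radians(15)),np.sin(np.radians(15))]);N=np.array([-D[1],D[0]])
u=a[:,:2]@D;w=a[:,:2]@N
for k in np.arange(np.floor(u.min()*500)/500,u.max(),.002):
    m=(u>=k)&(u<k+.002)
    if m.sum()>1:print('%.3f n%d z%.4f  w %.4f..%.4f top-w %.4f'%(k,m.sum(),a[m,2].max(),w[m].min(),w[m].max(),np.median(w[m][a[m,2]>a[m,2].max()-.002])))
save(c,'w1c.png',(335,55,405,155),6)
```

```text
block ((467.0419616699219, 285.5180969238281), (79.79946899414062, 64.85624694824219), 14.911314010620117) 2235 0.07491447487041125
collar ((470.20892333984375, 281.9226379394531), (32.81446838378906, 23.903085708618164), 43.29710006713867) 253 0.08088380428801689
((467.4574279785156, 284.8455810546875), 16.666179656982422)
cap ((467.4537658691406, 284.5508117675781), (21.709341049194336, 21.433923721313477), 14.699347496032715) 481 0.17255630308940448
handle ((472.9799499511719, 280.4240417480469), (26.69251251220703, 12.953841209411621), 53.7115592956543) 474 0.13614872570280484
base ((640.2203979492188, 79.40108489990234), (119.17485046386719, 123.70355224609375), 15.240691184997559) 3518 0.007863253969827733
wheel top ((617.3950805664062, 112.15043640136719), (52.97997283935547, 144.41229248046875), 24.652568817138672) 1716 0.12435957319986178
0.550 n3 z0.0965  w -0.0924..-0.0898 top-w -0.0904
0.552 n36 z0.0981  w -0.1010..-0.0796 top-w -0.0927
0.554 n26 z0.0977  w -0.1011..-0.0796 top-w -0.0913
0.556 n33 z0.0973  w -0.1012..-0.0801 top-w -0.0914
0.558 n38 z0.0975  w -0.1007..-0.0800 top-w -0.0917
0.560 n22 z0.0977  w -0.1002..-0.0799 top-w -0.0914
0.562 n34 z0.0971  w -0.1002..-0.0800 top-w -0.0921
0.564 n40 z0.0977  w -0.1021..-0.0799 top-w -0.0908
0.566 n36 z0.0969  w -0.1023..-0.0794 top-w -0.0902
0.568 n25 z0.0975  w -0.1007..-0.0796 top-w -0.0921
0.570 n38 z0.0982  w -0.1011..-0.0793 top-w -0.0927
0.572 n40 z0.0976  w -0.1012..-0.0796 top-w -0.0914
0.574 n26 z0.0977  w -0.1010..-0.0794 top-w -0.0918
0.576 n29 z0.1098  w -0.0975..-0.0801 top-w -0.0899
0.578 n50 z0.1123  w -0.1021..-0.0782 top-w -0.0904
0.580 n40 z0.1113  w -0.1017..-0.0783 top-w -0.0916
0.582 n21 z0.0984  w -0.1014..-0.0793 top-w -0.0906
0.584 n42 z0.0978  w -0.1015..-0.0793 top-w -0.0904
0.586 n40 z0.0991  w -0.1016..-0.0793 top-w -0.0919
0.588 n20 z0.0973  w -0.1009..-0.0795 top-w -0.0909
```

View pics/w1c.png

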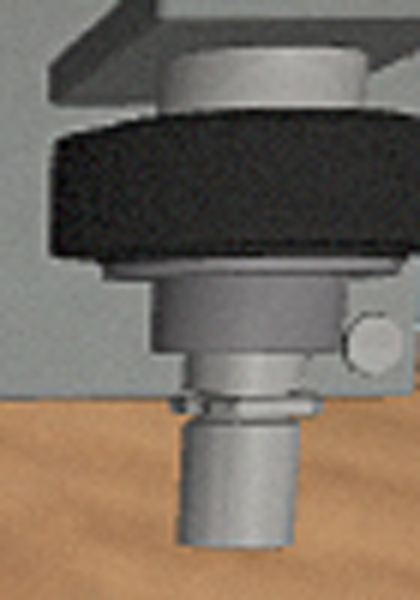

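Run:
```python
from h import *
go([.4672,.2848,.22],14.9);go([.4672,.2848,.112],14.9)
```

```text
slide [  0.68 -13.37  13.67] rot [-0.004 -0.004  0.003] t 1.7 F [0.6 3.3 1.6]
slide [  0.64 -13.33  24.47] rot [-0.004 -0.004  0.003] t 1.7 F [0.6 3.3 1.6]
```

move_arm --motion '[{"slide":[0.6,-13.3,13.7],"rotation":[0,0,0],"fingers":-1},{"slide":[0.6,-13.3,13.7],"rotation":[0,0,0],"fingers":-1},{"slide":[0.6,-13.3,13.7],"rotation":[0,0,0],"fingers":-1},{"slide":[0.6,-13.3,13.7],"rotation":[0,0,0],"fingers":-1},{"slide":[0.6,-13.3,13.7],"rotation":[0,0,0],"fingers":-1}]'

```text
time: 2.33
ee_pos: [0.4644, 0.2749, 0.2178]
tool_rot: [3.114, 0.41, -0.0]
force: [0.1, 0.2, 0.9]
width: 0.092
finger_force: 0.0
```

Run:
```python
from h import *
go([.4672,.2848,.112],14.9)
```

```text
slide [ 0.53 -0.89 10.58] rot [0.    0.    0.002] t 2.325 F [0.1 0.2 0.9]
```

move_arm --motion '[{"slide":[0,0,0],"rotation":[0,0,0],"fingers":-1},{"slide":[0,0,0],"rotation":[0,0,0],"fingers":-1}]'

```text
time: 2.58
ee_pos: [0.4652, 0.2745, 0.2188]
tool_rot: [-3.114, -0.406, -0.003]
force: [-0.0, 0.4, -0.3]
width: 0.0917
finger_force: 0.0
```

Run:
```python
from h import *
go([.4672,.2848,.112],14.9)
```

```text
slide [ 0.44 -0.94 10.68] rot [-0.    -0.002 -0.001] t 2.575 F [-0.   0.4 -0.3]
```

move_arm --motion '[{"slide":[0.45,-0.95,2],"rotation":[0,0,0],"fingers":-1},{"slide":[0.45,-0.95,5],"rotation":[0,0,0],"fingers":-1},{"slide":[0.45,-0.95,9],"rotation":[0,0,0],"fingers":-1},{"slide":[0.45,-0.95,10.7],"rotation":[0,0,0],"fingers":-1},{"slide":[0.45,-0.95,10.7],"rotation":[0,0,0],"fingers":-1},{"slide":[0.45,-0.95,10.7],"rotation":[0,0,0],"fingers":-1}]'

```text
time: 3.32
ee_pos: [0.4672, 0.2858, 0.112]
tool_rot: [-3.114, -0.408, -0.003]
force: [0.1, 0.7, 0.1]
width: 0.0919
finger_force: 0.0
```

Run:
```python
from h import *
go([.4672,.2848,.112],14.9)
```

```text
slide [-0.03  0.1  -0.  ] rot [-0.001 -0.002  0.   ] t 3.325 F [0.1 0.7 0.1]
```

move_arm --motion '[{"slide":[0,0.1,0],"rotation":[0,0,0],"fingers":-1},{"slide":[0,0.1,0],"rotation":[0,0,0],"fingers":1},{"slide":[0,0.1,0],"rotation":[0,0,0],"fingers":1},{"slide":[0,0.1,0],"rotation":[0,0,0],"fingers":1},{"slide":[0,0.1,0],"rotation":[0,0,0],"fingers":1},{"slide":[0,0.1,0],"rotation":[0,0,0],"fingers":1},{"slide":[0,0.1,0],"rotation":[0,0,0],"fingers":1},{"slide":[0,0.1,0],"rotation":[0,0,0],"fingers":1},{"slide":[0,0.1,0],"rotation":[0,0,0],"fingers":1}]' --squeeze 45

```text
time: 4.45
ee_pos: [0.4664, 0.2844, 0.1105]
tool_rot: [3.115, 0.409, -0.0]
force: [-0.2, 1.2, -0.5]
width: 0.0216
finger_force: 45.0
```

move_arm --motion '[{"slide":[0,0,-1],"rotation":[0,0,0],"fingers":1},{"slide":[0,0,-3],"rotation":[0,0,0],"fingers":1},{"slide":[0,0,-6],"rotation":[0,0,0],"fingers":1},{"slide":[0,0,-9],"rotation":[0,0,0],"fingers":1},{"slide":[0,0,-11],"rotation":[0,0,0],"fingers":1},{"slide":[0,0,-11],"rotation":[0,0,0],"fingers":1},{"slide":[0,0,-11],"rotation":[0,0,0],"fingers":1},{"slide":[0,0,-11],"rotation":[0,0,0],"fingers":1}]'

```text
time: 5.45
ee_pos: [0.4658, 0.284, 0.2195]
tool_rot: [3.114, 0.408, -0.003]
force: [0.5, 0.5, -1.2]
width: 0.0218
finger_force: 45.0
```

Run:
```python
from h import *
s=cam('scene');c=cam('wrist');print(s['s']['ee_pos'],s['s']['force'])
# project pick collar into scene for crop
K=s['intrinsics']
def px(X): 
    q=s['R']@np.array(X)+s['t'];q=K@q;return q[:2]/q[2]
e=s['s']['ee_pos'];o=e-[0,0,.0355];print(px(e),px(o),px(o-[0,0,.052]),px(o-[0,0,.068]))
u,v=px(o-[0,0,.03]).astype(int)
a=s['frame'][v-60:v+60,u-50:u+50];b=c['frame'][:420,:]
a=cv2.resize(a,None,fx=4,fy=4,interpolation=cv2.INTER_CUBIC);b=b[150:420,180:380];b=cv2.resize(b,(int(200*480/270),480))
cv2.imwrite('pics/pk.png',np.hstack([a,b]));print(u-50,v-60)
```

```text
[0.46579532 0.2840324  0.21946466] [ 0.52073118  0.46192416 -1.20507684]
[251.40368291 220.64643584] [252.3125163  237.88018847] [253.58309927 261.97361733] [253.96031687 269.12660593]
203 191
```

View pics/pk.png

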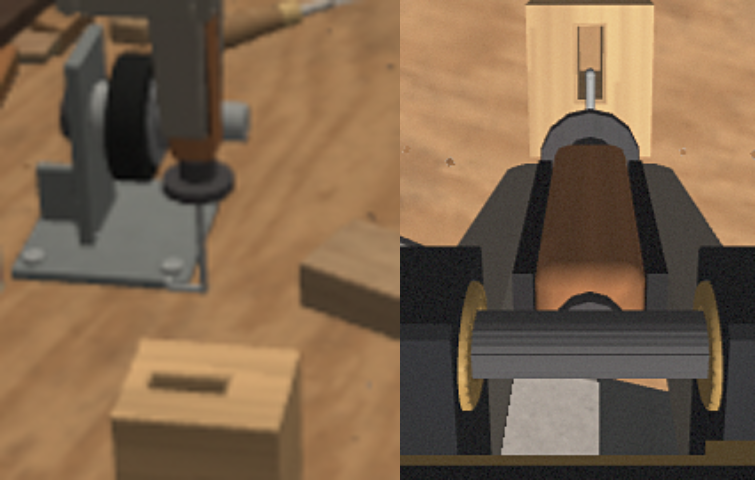

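The picture shows the toe underside at crop (203,290), which puts the reach at about 55 mm. The stem hangs straight. Next I'll move to a point above the axle's free end.

Run:
```python
from h import *
go([.5456,.0522,.200],15.1)
```

```text
slide [ 1.71 24.46  1.98] rot [ 0.     0.001 -0.003] t 5.55 F [ 0.6  0.7 -1. ]
```

move_arm --motion '[{"slide":[0.5,4,0],"rotation":[0,0,0],"fingers":1},{"slide":[1,9,0],"rotation":[0,0,0],"fingers":1},{"slide":[1.7,14,0],"rotation":[0,0,0],"fingers":1},{"slide":[1.7,19,0],"rotation":[0,0,0],"fingers":1},{"slide":[1.7,23,0],"rotation":[0,0,0],"fingers":1},{"slide":[1.7,24.4,0.5],"rotation":[0,0,0],"fingers":1},{"slide":[1.7,24.4,1.5],"rotation":[0,0,0],"fingers":1},{"slide":[1.7,24.4,2],"rotation":[0,0,0],"fingers":1},{"slide":[1.7,24.4,2],"rotation":[0,0,0],"fingers":1}]'

```text
time: 6.68
ee_pos: [0.5451, 0.0541, 0.1998]
tool_rot: [-3.114, -0.411, 0.002]
force: [-0.3, -0.3, -1.0]
width: 0.0218
finger_force: 45.0
```

Run:
```python
from h import *
go([.5456,.0522,.200],15.1)
s=cam('scene');c=cam('wrist');print(s['s']['ee_pos'],s['s']['force'])
K=s['intrinsics'];e=s['s']['ee_pos']
q=K@(s['R']@(e-[0,0,.09])+s['t']);u,v=(q[:2]/q[2]).astype(int)
a=s['frame'][v-45:v+45,u-45:u+45];a=cv2.resize(a,(560,560),interpolation=cv2.INTER_CUBIC)
b=cv2.resize(c['frame'][120:270,250:314],(239,560),interpolation=cv2.INTER_CUBIC)
cv2.imwrite('pics/ax.png',np.hstack([a,b]))
```

```text
slide [ 0.    0.2  -0.02] rot [-0.     0.001 -0.001] t 6.675 F [-0.3 -0.3 -1. ]
[0.54507297 0.05412988 0.19977727] [-0.29294261 -0.27029606 -0.97833594]
```

View pics/ax.png

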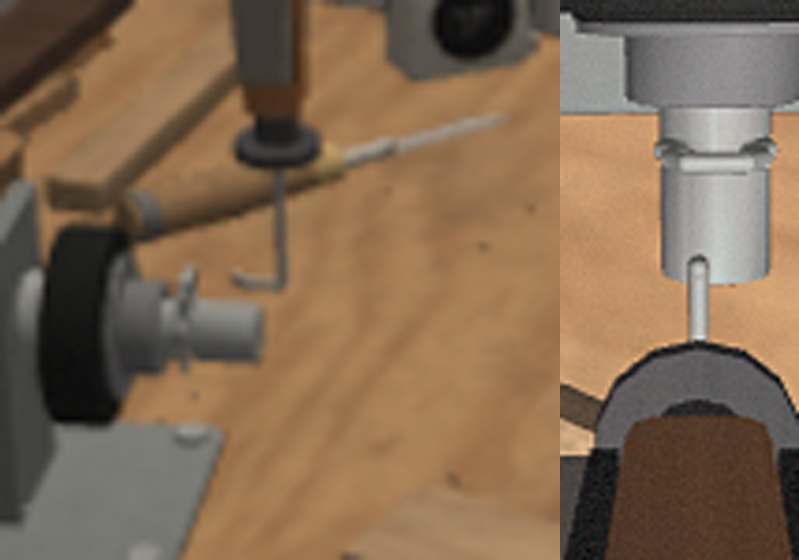

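The scene crop shows the toe about 12 mm above the axle, short of the clip loop. The wrist crop puts the toe (699) about 3.7 mm left of the axle centre (716), so I'll shift it and then feel down.

move_arm --motion '[{"slide":[0,0.35,0.3],"rotation":[0,0,0],"fingers":1},{"slide":[0,0.35,0.6],"rotation":[0,0,0],"fingers":1},{"slide":[0,0.35,0.8],"rotation":[0,0,0],"fingers":1},{"slide":[0,0.35,0.8],"rotation":[0,0,0],"fingers":1}]'

```text
time: 7.28
ee_pos: [0.5465, 0.0496, 0.1923]
tool_rot: [-3.115, -0.408, 0.001]
force: [-0.9, -0.6, -1.2]
width: 0.0216
finger_force: 45.0
```

move_arm --motion '[{"slide":[0,0,0.1],"rotation":[0,0,0],"fingers":1},{"slide":[0,0,0.1],"rotation":[0,0,0],"fingers":1}]'

```text
time: 7.52
ee_pos: [0.5466, 0.0496, 0.1915]
tool_rot: [3.115, 0.408, -0.0]
force: [-0.2, 0.0, -1.7]
width: 0.0217
finger_force: 45.0
```

Run:
```python
from h import *
s=cam('scene');c=cam('wrist');print(s['s']['ee_pos'],s['s']['force'])
K=s['intrinsics'];e=s['s']['ee_pos']
q=K@(s['R']@(e-[0,0,.09])+s['t']);u,v=(q[:2]/q[2]).astype(int)
a=s['frame'][v-30:v+30,u-35:u+25];a=cv2.resize(a,(560,560),interpolation=cv2.INTER_CUBIC)
b=cv2.resize(c['frame'][120:270,250:314],(239,560),interpolation=cv2.INTER_CUBIC)
cv2.imwrite('pics/ax2.png',np.hstack([a,b]))
```

```text
[0.54663496 0.04964783 0.19152645] [-0.24003614  0.03334179 -1.72419383]
```

View pics/ax2.png

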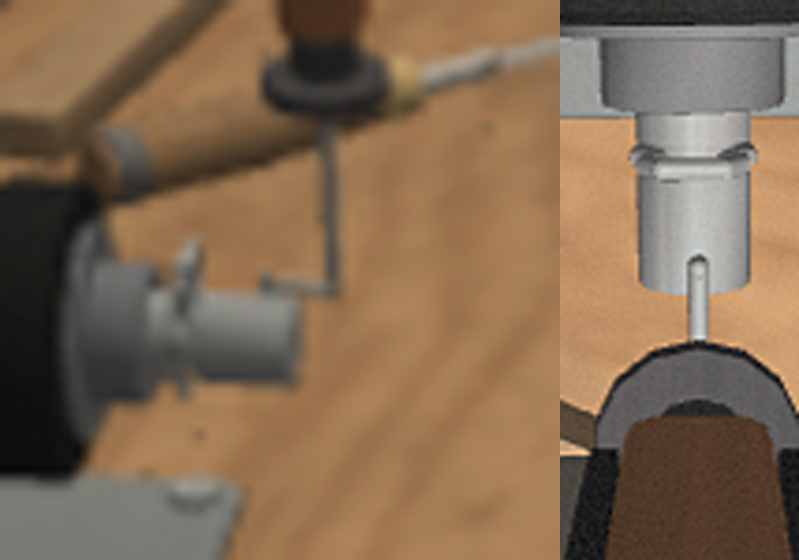

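The toe is now within 1 mm laterally (698 vs 694) and a few mm above the axle. Next I'll feel down in small steps.

move_arm --motion '[{"slide":[0,-0.08,0.1],"rotation":[0,0,0],"fingers":1},{"slide":[0,-0.08,0.15],"rotation":[0,0,0],"fingers":1},{"slide":[0,-0.08,0.15],"rotation":[0,0,0],"fingers":1}]'

```text
time: 8.0
ee_pos: [0.5464, 0.0505, 0.19]
tool_rot: [3.115, 0.409, -0.0]
force: [0.3, -0.1, -1.5]
width: 0.0217
finger_force: 45.0
```

move_arm --motion '[{"slide":[0,0,0.05],"rotation":[0,0,0],"fingers":1},{"slide":[0,0,0.05],"rotation":[0,0,0],"fingers":1}]'

```text
time: 8.25
ee_pos: [0.5465, 0.0504, 0.1897]
tool_rot: [-3.115, -0.408, -0.0]
force: [-0.7, -0.4, 0.3]
width: 0.022
finger_force: 45.0
```

move_arm --motion '[{"slide":[0,0,0.05],"rotation":[0,0,0],"fingers":1},{"slide":[0,0,0.05],"rotation":[0,0,0],"fingers":1}]'

```text
time: 8.5
ee_pos: [0.5465, 0.0505, 0.1893]
tool_rot: [-3.115, -0.408, -0.0]
force: [-0.5, 0.2, 2.6]
width: 0.0219
finger_force: 45.0
```

move_arm --motion '[{"slide":[0,0,0.05],"rotation":[0,0,0],"fingers":1},{"slide":[0,0,0.05],"rotation":[0,0,0],"fingers":1}]'

```text
time: 8.75
ee_pos: [0.5465, 0.0504, 0.1887]
tool_rot: [3.115, 0.409, 0.0]
force: [-1.5, -0.3, 3.8]
width: 0.0218
finger_force: 45.0
```

move_arm --motion '[{"slide":[0,0,-0.25],"rotation":[0,0,0],"fingers":1},{"slide":[0,0,-0.25],"rotation":[0,0,0],"fingers":1},{"slide":[0,0,-0.25],"rotation":[0,0,0],"fingers":1}]'

```text
time: 9.12
ee_pos: [0.5464, 0.0504, 0.1908]
tool_rot: [-3.115, -0.409, 0.0]
force: [-0.2, -0.3, -1.8]
width: 0.0218
finger_force: 45.0
```

move_arm --motion '[{"slide":[0.4,0,0],"rotation":[0,0,0],"fingers":1},{"slide":[0.8,0,0],"rotation":[0,0,0],"fingers":1},{"slide":[1.2,0,0],"rotation":[0,0,0],"fingers":1},{"slide":[1.2,0,0],"rotation":[0,0,0],"fingers":1}]'

```text
time: 9.62
ee_pos: [0.5584, 0.0536, 0.191]
tool_rot: [-3.115, -0.409, -0.0]
force: [-0.0, 0.5, -0.6]
width: 0.0219
finger_force: 45.0
```

Run:
```python
from h import *
s=cam('scene');c=cam('wrist');e=s['s']['ee_pos'];print(e,e[0]*.9659+e[1]*.2588,s['s']['force'])
K=s['intrinsics']
q=K@(s['R']@(e-[0,0,.09])+s['t']);u,v=(q[:2]/q[2]).astype(int)
a=s['frame'][v-30:v+30,u-35:u+25];a=cv2.resize(a,(560,560),interpolation=cv2.INTER_CUBIC)
b=cv2.resize(c['frame'][120:270,250:314],(239,560),interpolation=cv2.INTER_CUBIC)
cv2.imwrite('pics/ax3.png',np.hstack([a,b]))
```

```text
[0.55840366 0.05364165 0.19097991] 0.5532445529373615 [-0.02362921  0.46267333 -0.57711136]
```

View pics/ax3.png

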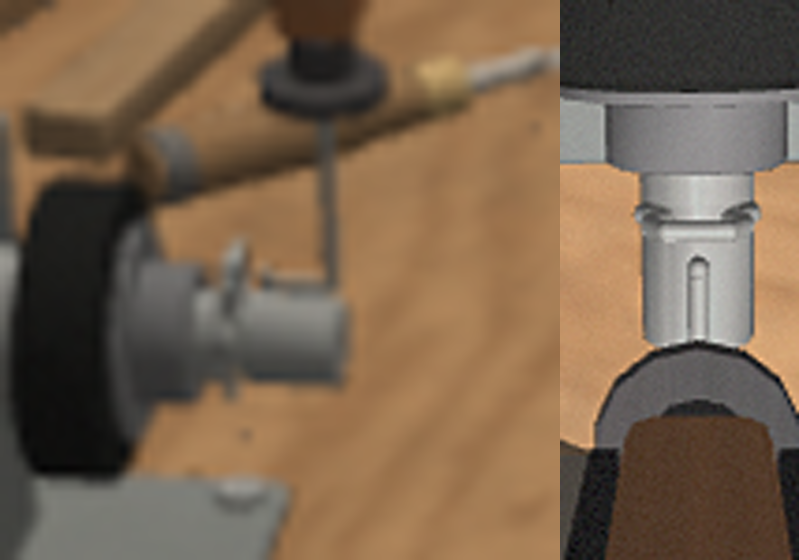

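The toe is centred on the bar (698 on both), with its tip about 4 mm in front of the bar and low enough to pass. I'll advance under it.

move_arm --motion '[{"slide":[0.3,0,-0.04],"rotation":[0,0,0],"fingers":1},{"slide":[0.5,0,-0.04],"rotation":[0,0,0],"fingers":1},{"slide":[0.7,0,-0.04],"rotation":[0,0,0],"fingers":1},{"slide":[0.7,0,-0.04],"rotation":[0,0,0],"fingers":1}]'

```text
time: 10.22
ee_pos: [0.5649, 0.0554, 0.1914]
tool_rot: [-3.115, -0.408, -0.0]
force: [0.5, 0.3, -1.8]
width: 0.0218
finger_force: 45.0
```

move_arm --motion '[{"slide":[0.2,0,0],"rotation":[0,0,0],"fingers":1},{"slide":[0.4,0,0],"rotation":[0,0,0],"fingers":1},{"slide":[0.6,0,0],"rotation":[0,0,0],"fingers":1},{"slide":[0.6,0,0],"rotation":[0,0,0],"fingers":1}]'

```text
time: 10.72
ee_pos: [0.5708, 0.0569, 0.1914]
tool_rot: [-3.115, -0.409, -0.0]
force: [0.5, 0.3, -1.0]
width: 0.0216
finger_force: 45.0
```

Run:
```python
from h import *
s=cam('scene');c=cam('wrist');e=s['s']['ee_pos'];print(e,e[0]*.9659+e[1]*.2588,s['s']['force'])
K=s['intrinsics']
q=K@(s['R']@(e-[0,0,.09])+s['t']);u,v=(q[:2]/q[2]).astype(int)
a=s['frame'][v-30:v+30,u-35:u+25];a=cv2.resize(a,(560,560),interpolation=cv2.INTER_CUBIC)
b=cv2.resize(c['frame'][120:270,250:314],(239,560),interpolation=cv2.INTER_CUBIC)
cv2.imwrite('pics/ax4.png',np.hstack([a,b]))
```

```text
[0.57077336 0.05692659 0.19143225] 0.5660425870248873 [ 0.53565754  0.33791177 -1.03111692]
```

View pics/ax4.png

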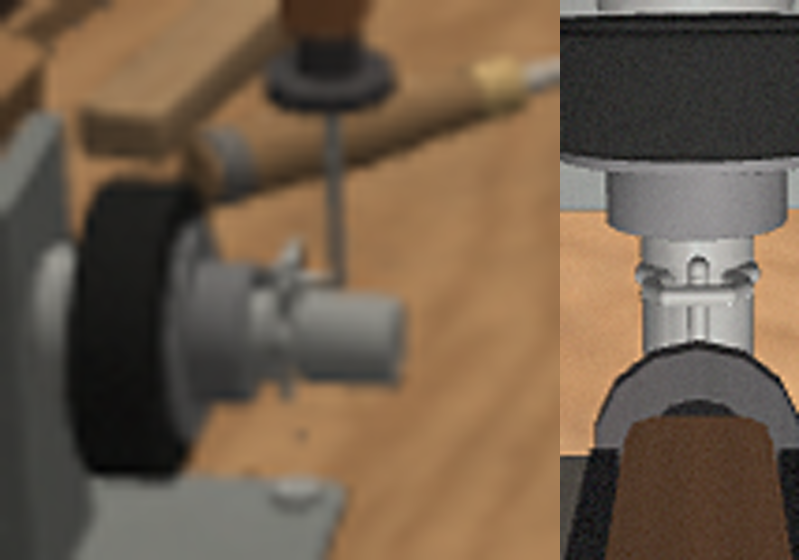

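The hook tip (699,262) is now about 7 mm past the bar centre, inside the loop and clear of the hub. Time to pry up gently.

move_arm --motion '[{"slide":[0,0,-0.2],"rotation":[0,0,0],"fingers":1},{"slide":[0,0,-0.4],"rotation":[0,0,0],"fingers":1},{"slide":[0,0,-0.5],"rotation":[0,0,0],"fingers":1},{"slide":[0,0,-0.6],"rotation":[0,0,0],"fingers":1}]'

```text
time: 11.32
ee_pos: [0.5703, 0.0568, 0.1972]
tool_rot: [-3.115, -0.408, 0.001]
force: [0.7, 1.2, -5.4]
width: 0.0221
finger_force: 45.0
```

move_arm --motion '[{"slide":[0,0,-0.15],"rotation":[0,0,0],"fingers":1},{"slide":[0,0,-0.3],"rotation":[0,0,0],"fingers":1},{"slide":[0,0,-0.45],"rotation":[0,0,0],"fingers":1},{"slide":[0,0,-0.6],"rotation":[0,0,0],"fingers":1}]'

```text
time: 11.82
ee_pos: [0.5701, 0.0568, 0.203]
tool_rot: [-3.115, -0.408, 0.002]
force: [-0.3, -0.2, -10.6]
width: 0.0219
finger_force: 45.0
```

move_arm --motion '[{"slide":[0,0,-0.2],"rotation":[0,0,0],"fingers":1},{"slide":[0,0,-0.4],"rotation":[0,0,0],"fingers":1},{"slide":[0,0,-0.6],"rotation":[0,0,0],"fingers":1},{"slide":[0,0,-0.8],"rotation":[0,0,0],"fingers":1},{"slide":[0,0,-1],"rotation":[0,0,0],"fingers":1}]'

```text
time: 12.45
ee_pos: [0.5709, 0.0569, 0.214]
tool_rot: [3.115, 0.409, 0.001]
force: [-0.0, -0.6, -1.3]
width: 0.0218
finger_force: 45.0
```

move_arm --motion '[{"slide":[0,0,-1],"rotation":[0,0,0],"fingers":1},{"slide":[0,0,-2],"rotation":[0,0,0],"fingers":1},{"slide":[0,0,-3.5],"rotation":[0,0,0],"fingers":1},{"slide":[0,0,-5],"rotation":[0,0,0],"fingers":1},{"slide":[0,0,-6],"rotation":[0,0,0],"fingers":1},{"slide":[0,0,-6],"rotation":[0,0,0],"fingers":1}]'

```text
time: 13.2
ee_pos: [0.5711, 0.0569, 0.2745]
tool_rot: [3.115, 0.408, 0.003]
force: [-0.1, 0.1, -2.3]
width: 0.0217
finger_force: 45.0
```

```bash
cat >> h.py <<'E'
def toe():
    c=cam('wrist');s=c['s'];T=(c['P']-s['ee_pos'])@Ro.from_rotvec(s['tool_rot']).as_matrix()
    m=(abs(T[...,1])<.022)&(T[...,0]>-.015)&(T[...,0]<.04)&(T[...,2]>.06)&(T[...,2]<.14)&(c['z_map']>0)
    v,u=np.nonzero(m);Q=T[m]
    print('F',np.round(s['force'],1),'ee',np.round(s['ee_pos'],4),'t',s['time'])
    if len(Q):print('n',len(Q),'px',u.min(),u.max(),v.min(),v.max(),'tool mm',np.round(Q.min(0)*1000),np.round(Q.max(0)*1000))
    im=np.full((24,22),'.')
    for q in Q: im[23-int((q[0]+.015)/.055*23.99),int((q[1]+.022)/.044*21.99)]=str(min(9,int((q[2]-.06)*100)))
    print('\n'.join(''.join(r) for r in im))
E
python3 -c "
from h import *
toe()
s=cam('scene');e=s['s']['ee_pos'];D=np.array([.966,.259,0])
Q=s['P'][(np.linalg.norm(s['P'][...,:2]-(e+.012*D)[:2],axis=-1)<.03)]
Q=Q[(Q[:,2]>e[2]-.15)&(Q[:,2]<e[2]-.05)]
h=np.histogram(e[2]-Q[:,2],bins=np.arange(.05,.151,.005));print(h[0])
go([.468,-.29,.26],15)
"
```

```text
F [-0.1  0.1 -2.3] ee [0.5711 0.0569 0.2745] t 13.2
n 376 px 271 303 185 211 tool mm [  2. -14.  85.] [ 20.  12. 124.]
......................
......................
......................
......................
......................
......................
......................
......................
.........323..........
.........222..........
....3322222222334.....
....32222222222344....
.....3222333223.......
.........323..........
.........323..........
.........223..........
.........333..........
......................
......................
......................
......................
......................
......................
......................
[ 1  4  4  4  3  5  6 15  9  7  5 10  7  5  4  0  0  0  0  0]
slide [-18.84  30.88   1.33] rot [-0.     0.    -0.001] t 13.3 F [ 1.  -0.3 -2.1]
```

The clip is hanging on the toe. Carry it to the tray.

move_arm --motion '[{"slide":[-0.6,1,0],"rotation":[0,0,0],"fingers":1},{"slide":[-2,3,0],"rotation":[0,0,0],"fingers":1},{"slide":[-4,6,0],"rotation":[0,0,0],"fingers":1},{"slide":[-7,10.5,0],"rotation":[0,0,0],"fingers":1},{"slide":[-10,15.5,0],"rotation":[0,0,0],"fingers":1},{"slide":[-13,20.5,0],"rotation":[0,0,0],"fingers":1},{"slide":[-16,25,0],"rotation":[0,0,0],"fingers":1},{"slide":[-18,28,1],"rotation":[0,0,0],"fingers":1},{"slide":[-19.4,30,2],"rotation":[0,0,0],"fingers":1},{"slide":[-20,30.9,4],"rotation":[0,0,0],"fingers":1},{"slide":[-20,30.9,6],"rotation":[0,0,0],"fingers":1},{"slide":[-20,30.9,8],"rotation":[0,0,0],"fingers":1}]'

```text
time: 14.8
ee_pos: [0.456, -0.2938, 0.1924]
tool_rot: [-3.115, -0.407, 0.001]
force: [0.2, 0.3, -2.1]
width: 0.0219
finger_force: 45.0
```

move_arm --motion '[{"slide":[0,0,1],"rotation":[0,0,0],"fingers":1},{"slide":[0,0,2],"rotation":[0,0,0],"fingers":1},{"slide":[0,0,3],"rotation":[0,0,0],"fingers":1},{"slide":[0,0,4],"rotation":[0,0,0],"fingers":1},{"slide":[0,0,4.5],"rotation":[0,0,0],"fingers":1},{"slide":[0,0,4.5],"rotation":[0,0,0],"fingers":1}]'

```text
time: 15.55
ee_pos: [0.4569, -0.2931, 0.1482]
tool_rot: [-3.115, -0.409, 0.001]
force: [-0.4, -0.1, -1.5]
width: 0.022
finger_force: 45.0
```

```bash
python3 -c "
from h import *
toe();go([.456,-.293,.13],15)"
```

```text
F [-0.4 -0.1 -1.5] ee [ 0.4569 -0.2931  0.1482] t 15.55
n 391 px 269 306 185 211 tool mm [  1. -15.  86.] [ 20.  15. 126.]
......................
......................
......................
......................
......................
......................
......................
......................
.........323..........
.........222..........
...3332222222334446...
...3322222222334445...
.......323333334446...
.........333..........
.........333..........
.........233..........
.........333..........
......................
......................
......................
......................
......................
......................
......................
slide [-0.1  -0.05  1.85] rot [-0.     0.    -0.001] t 15.6 F [ 1.3 -0.4 -1.3]
```

move_arm --motion '[{"slide":[0,0,0.8],"rotation":[0,0,0],"fingers":1},{"slide":[0,0,1.5],"rotation":[0,0,0],"fingers":1},{"slide":[0,0,2.0],"rotation":[0,0,0],"fingers":1},{"slide":[0,0,2.5],"rotation":[0,0,0],"fingers":1},{"slide":[-0.4,0,2.5],"rotation":[0,0,0],"fingers":1},{"slide":[-1.2,0,2.5],"rotation":[0,0,0],"fingers":1},{"slide":[-2.2,0,2.5],"rotation":[0,0,0],"fingers":1},{"slide":[-3,0,2.5],"rotation":[0,0,0],"fingers":1},{"slide":[-3,0,2.5],"rotation":[0,0,0],"fingers":1}]'

```text
time: 16.73
ee_pos: [0.4273, -0.3011, 0.1236]
tool_rot: [-3.115, -0.407, 0.0]
force: [-0.3, 0.3, -1.6]
width: 0.0218
finger_force: 45.0
```

```bash
python3 -c "
from h import *
toe()"
```

```text
F [-0.3  0.3 -1.6] ee [ 0.4273 -0.3011  0.1236] t 16.725
n 3036 px 261 314 157 221 tool mm [-15. -22.  86.] [ 40.  22. 122.]
5655555555555555565555
5556556565556655555655
5555655556555555655556
5656655556655555556555
5556555565555665565556
5565555555655655556555
5655555555556555555556
5555555566665655555656
5555544563235554445555
5556444552225664445555
5556444343336544445556
5655543333335433345555
55555333432355333.5555
6566633353335533355555
5556532222222222365555
65555.2222222222355556
66566..522.2222..55666
665555..5..5555..55556
6565555.........656565
65555555.......5556565
55555665.....555556555
56655............56555
5555.............65555
55.................555
```

The clip still straddles the toe, leaning on the stem with its legs forward. I'll push it against the tray's far wall with the toe held just above the wall top, so it stands up and the hook can pull out under the bar.

```bash
python3 -c "
from h import *
go([.468+.02*.927,-.290+.02*.3746,.1206],22);go([.468+.045*.927,-.290+.045*.3746,.1206],22)"
```

```text
slide [ 6.16 -0.29  0.3 ] rot [ 0.    -0.    -0.124] t 16.775 F [-0.4  0.5 -2.1]
slide [ 8.64 -0.6   0.3 ] rot [ 0.    -0.    -0.124] t 16.775 F [-0.4  0.5 -2.1]
```

move_arm --motion '[{"slide":[0.5,0,0.2],"rotation":[0,0,-0.124],"fingers":1},{"slide":[1.2,0,0.3],"rotation":[0,0,-0.124],"fingers":1},{"slide":[2.2,-0.1,0.3],"rotation":[0,0,-0.124],"fingers":1},{"slide":[3.2,-0.1,0.3],"rotation":[0,0,-0.124],"fingers":1},{"slide":[4.2,-0.2,0.3],"rotation":[0,0,-0.124],"fingers":1},{"slide":[5.2,-0.2,0.3],"rotation":[0,0,-0.124],"fingers":1},{"slide":[6.2,-0.3,0.3],"rotation":[0,0,-0.124],"fingers":1},{"slide":[6.2,-0.3,0.3],"rotation":[0,0,-0.124],"fingers":1}]'

```text
time: 17.77
ee_pos: [0.4879, -0.2818, 0.1204]
tool_rot: [3.083, 0.602, 0.0]
force: [-0.1, 0.7, -2.0]
width: 0.0219
finger_force: 45.0
```

```bash
python3 -c "
from h import *
toe()
go([.468+.053*.927,-.290+.053*.3746,.1206],22)"
```

```text
F [-0.1  0.7 -2. ] ee [ 0.4879 -0.2818  0.1204] t 17.775
n 2939 px 261 314 160 223 tool mm [-15. -22.  88.] [ 38.  22. 119.]
...........55555555555
5555555555555555555555
5555555555555555555555
5555555555555555555555
5555555555555555555555
5555555532225555555555
5555553332222233555555
5555553335233222355555
555555333.225.33355555
555555333322...3335555
5555443343335553355555
55554444433353333.5555
555444..53335334.55555
5554445553335344455555
5554445553335544455555
5554445553335544.55555
5555555553335444555555
5555555555..544.555555
5555555555..5555555555
5555555555..5555555555
555555.........5555555
55555............55555
555...............5555
55..................55
slide [ 3.2   0.03 -0.02] rot [-0.     0.     0.001] t 17.825 F [-0.3  0.1 -1.1]
```

The clip now leans forward with its bar at or past the hook tip and its legs trailing. Pulling back should free the toe.

move_arm --motion '[{"slide":[-0.5,0,0],"rotation":[0,0,0],"fingers":1},{"slide":[-1.3,0,0],"rotation":[0,0,0],"fingers":1},{"slide":[-2.3,0,0],"rotation":[0,0,0],"fingers":1},{"slide":[-3.3,0,0],"rotation":[0,0,0],"fingers":1},{"slide":[-4,0,0],"rotation":[0,0,0],"fingers":1},{"slide":[-4,0,0],"rotation":[0,0,0],"fingers":1}]'

```text
time: 18.58
ee_pos: [0.4496, -0.2974, 0.1205]
tool_rot: [-3.084, -0.599, -0.0]
force: [0.1, 0.9, -1.8]
width: 0.0221
finger_force: 45.0
```

```bash
python3 -c "
from h import *
toe()"
```

```text
F [ 0.1  0.9 -1.8] ee [ 0.4496 -0.2974  0.1205] t 18.575
n 3065 px 261 314 158 223 tool mm [-15. -22.  89.] [ 40.  22. 119.]
5555555555555555555555
5555555555555555555555
5555555555555555555555
5555555555555555555555
5555555555555555555555
5555555555555555555555
5555555555555555555555
5555555555555555555555
5555555555335555555555
5555555553225555555555
5555555553335555555555
5555555553335555555555
5555555553335555555555
5555555553335555555555
5555555553335555555555
5555555553335555555555
5555555553335555555555
5555555555..5555555555
5555555555..5555555555
5555555555..5555555555
555555.........5555555
5555.............55555
555...............5555
55..................55
```

The toe is free. I'll raise it and locate the clip.

move_arm --motion '[{"slide":[0,0,-3],"rotation":[0,0,0],"fingers":1},{"slide":[0,0,-7],"rotation":[0,0,0],"fingers":1},{"slide":[0,0,-11],"rotation":[0,0,0],"fingers":1},{"slide":[0,0,-15],"rotation":[0,0,0],"fingers":1},{"slide":[0,0,-15],"rotation":[0,0,0],"fingers":1}]'

```text
time: 19.25
ee_pos: [0.452, -0.298, 0.2737]
tool_rot: [3.079, 0.6, 0.007]
force: [-0.5, -0.8, -2.5]
width: 0.0218
finger_force: 45.0
```

```bash
python3 -c "
from h import *
for n in('wrist','top'):
    c=cam(n);Q=c['P'][c['z_map']>0];r=Q[:,:2]-[.468,-.290];a=np.radians(22)
    X=r[:,0]*np.cos(a)+r[:,1]*np.sin(a);Y=-r[:,0]*np.sin(a)+r[:,1]*np.cos(a)
    m=(abs(X)<.056)&(abs(Y)<.056)&(Q[:,2]>.0068)&(Q[:,2]<.06)
    if m.any():print(n,m.sum(),'X',X[m].min(),X[m].max(),'Y',Y[m].min(),Y[m].max(),'z',Q[m,2].max(),'mean',X[m].mean(),Y[m].mean())
go([.4662,.2844,.2305],14.9)
"
```

```text
wrist 187 X 0.004224149612920116 0.055492387943907366 Y -0.031958339835292816 0.045048943955712954 z 0.010377828110513077 mean 0.04002573967577225 -0.0007960557352612549
top 53 X -0.055305629354812605 0.05522749429416058 Y -0.049378057239583384 0.05444728680743586 z 0.014055691033737903 mean 0.0218818439361189 0.017522004960579783
slide [ 23.32 -53.27   3.96] rot [-0.    -0.     0.125] t 19.35 F [-0.2 -0.5 -1.8]
```

move_arm --motion '[{"slide":[0.9,-2,0],"rotation":[0,0,0.03],"fingers":1},{"slide":[2.6,-6,0],"rotation":[0,0,0.06],"fingers":1},{"slide":[4.8,-11,0],"rotation":[0,0,0.125],"fingers":1},{"slide":[7.4,-17,0],"rotation":[0,0,0.125],"fingers":1},{"slide":[10.1,-23,0],"rotation":[0,0,0.125],"fingers":1},{"slide":[12.7,-29,0],"rotation":[0,0,0.125],"fingers":1},{"slide":[15.3,-35,0],"rotation":[0,0,0.125],"fingers":1},{"slide":[18,-41,0],"rotation":[0,0,0.125],"fingers":1},{"slide":[20.6,-47,1],"rotation":[0,0,0.125],"fingers":1},{"slide":[22.3,-51,2],"rotation":[0,0,0.125],"fingers":1},{"slide":[23.3,-53.3,3],"rotation":[0,0,0.125],"fingers":1},{"slide":[23.3,-53.3,4],"rotation":[0,0,0.125],"fingers":1}]'

```text
time: 20.85
ee_pos: [0.4649, 0.2855, 0.228]
tool_rot: [3.113, 0.411, -0.004]
force: [0.5, -0.7, -1.8]
width: 0.0216
finger_force: 45.0
```

move_arm --motion '[{"slide":[0,0,0],"rotation":[0,0,0],"fingers":1},{"slide":[0,0,0],"rotation":[0,0,0],"fingers":1}]'

```text
time: 21.1
ee_pos: [0.466, 0.2832, 0.2304]
tool_rot: [3.115, 0.405, -0.001]
force: [0.2, -0.9, -2.1]
width: 0.022
finger_force: 45.0
```

```bash
python3 -c "
from h import *
go([.4664,.2844,.19],14.9)
"
```

```text
slide [ 0.07 -0.11  4.04] rot [ 0.     0.    -0.002] t 21.1 F [ 0.2 -0.9 -2.1]
```

move_arm --motion '[{"slide":[0.07,-0.11,1.5],"rotation":[0,0,0],"fingers":1},{"slide":[0.07,-0.11,3],"rotation":[0,0,0],"fingers":1},{"slide":[0.07,-0.11,4],"rotation":[0,0,0],"fingers":1},{"slide":[0.07,-0.11,5],"rotation":[0,0,0],"fingers":1},{"slide":[0.07,-0.11,6],"rotation":[0,0,0],"fingers":1},{"slide":[0.07,-0.11,7],"rotation":[0,0,0],"fingers":1},{"slide":[0.07,-0.11,7],"rotation":[0,0,0],"fingers":1}]'

```text
time: 21.98
ee_pos: [0.4659, 0.2854, 0.1596]
tool_rot: [3.115, 0.407, -0.002]
force: [0.3, -0.8, -1.1]
width: 0.0219
finger_force: 45.0
```

```bash
python3 -c "
from h import *
go([.4664,.2844,.112],14.9)
"
```

```text
slide [0.03 0.11 4.76] rot [ 0.     0.001 -0.   ] t 21.975 F [ 0.3 -0.8 -1.1]
```

Toe is in the slot without contact. Lower on.

move_arm --motion '[{"slide":[0.03,0.1,1],"rotation":[0,0,0],"fingers":1},{"slide":[0.03,0.1,2],"rotation":[0,0,0],"fingers":1},{"slide":[0.03,0.1,3],"rotation":[0,0,0],"fingers":1},{"slide":[0.03,0.1,4],"rotation":[0,0,0],"fingers":1},{"slide":[0.03,0.1,4.6],"rotation":[0,0,0],"fingers":1},{"slide":[0.03,0.1,4.7],"rotation":[0,0,0],"fingers":1},{"slide":[0.03,0.1,4.8],"rotation":[0,0,0],"fingers":1},{"slide":[0.03,0.1,4.8],"rotation":[0,0,0],"fingers":1}]'

```text
time: 22.98
ee_pos: [0.4671, 0.2848, 0.1127]
tool_rot: [-3.115, -0.407, -0.001]
force: [0.6, 0.9, -2.1]
width: 0.0221
finger_force: 45.0
```

move_arm --motion '[{"slide":[0,0,0.1],"rotation":[0,0,0],"fingers":1},{"slide":[0,0,0.18],"rotation":[0,0,0],"fingers":1},{"slide":[0,0,0.18],"rotation":[0,0,0],"fingers":1}]'

```text
time: 23.35
ee_pos: [0.4669, 0.2847, 0.1106]
tool_rot: [3.115, 0.407, -0.0]
force: [1.1, 0.1, -1.5]
width: 0.0218
finger_force: 45.0
```

move_arm --motion '[{"slide":[0,0,0.05],"rotation":[0,0,0],"fingers":0.4},{"slide":[0,0,0],"rotation":[0,0,0],"fingers":0.2},{"slide":[0,0,0],"rotation":[0,0,0],"fingers":0},{"slide":[0,0,0],"rotation":[0,0,0],"fingers":-0.5},{"slide":[0,0,0],"rotation":[0,0,0],"fingers":-1},{"slide":[0,0,0],"rotation":[0,0,0],"fingers":-1},{"slide":[0,0,0],"rotation":[0,0,0],"fingers":-1}]'

```text
time: 24.22
ee_pos: [0.467, 0.2847, 0.1106]
tool_rot: [3.115, 0.407, -0.0]
force: [-0.4, 0.3, 0.2]
width: 0.0839
finger_force: 0.0
```

Retreat upwards and check the pick and the clip.

move_arm --motion '[{"slide":[0,0,0],"rotation":[0,0,0],"fingers":-1},{"slide":[0,0,-3],"rotation":[0,0,0],"fingers":-1},{"slide":[0,0,-7],"rotation":[0,0,0],"fingers":-1},{"slide":[0,0,-12],"rotation":[0,0,0],"fingers":-1},{"slide":[0,0,-18],"rotation":[0,0,0],"fingers":-1},{"slide":[0,0,-24],"rotation":[0,0,0],"fingers":-1},{"slide":[0,0,-24],"rotation":[0,0,0],"fingers":-1},{"slide":[0,0,-24],"rotation":[0,0,0],"fingers":-1}]'

```text
time: 25.22
ee_pos: [0.4666, 0.2845, 0.35]
tool_rot: [3.115, 0.407, -0.001]
force: [-0.5, -1.0, 0.5]
width: 0.0919
finger_force: 0.0
```

```bash
python3 -c "
from h import *
c=cam('wrist');Q=c['P'][c['z_map']>0];Q=Q[np.linalg.norm(Q[:,:2]-[.467,.285],axis=1)<.06]
for lo,hi in((.0785,.088),(.168,.2)):
    q=Q[(Q[:,2]>lo)&(Q[:,2]<hi)];print(len(q),np.median(q,0),q[:,2].max(),cv2.minAreaRect((q[:,:2]*1000).astype(np.float32)))
# clip in tray: dark/edge vs flat floor, top camera before/after difference
import pickle
b=pickle.load(open('d.pkl','rb'))['top'];t=cam('top');D=cv2.absdiff(t['frame'],b['frame']).max(2)
r=t['P'][...,:2]-[.468,-.290];a=np.radians(22);X=r@[np.cos(a),np.sin(a)];Y=r@[-np.sin(a),np.cos(a)]
m=(abs(X)<.075)&(abs(Y)<.075)&(D>25);print(m.sum(),np.percentile(X[m],[2,50,98]),np.percentile(Y[m],[2,50,98]))
print(read_state()['force'],read_state()['ee_pos'])
"
```

```text
191 [0.47628389 0.28928148 0.0807735 ] 0.0828941257873076 ((471.6710510253906, 287.4114990234375), (24.517465591430664, 31.874313354492188), 18.069110870361328)
453 [0.4688288  0.28635757 0.17275573] 0.1791623351588111 ((467.7299499511719, 285.974609375), (21.842891693115234, 21.350894927978516), 14.7844820022583)
9 [0.0256416  0.04279318 0.05607354] [-0.01023932 -0.00344859  0.01220714]
[0.01273593 0.26042941 0.03630961] [0.46617483 0.28427322 0.34882916]
```

```bash
python3 -c "
from rig import sign_off
print(sign_off())"
```

```text
the job is handed in; nothing more can be done
None
```

The clip is off the axle and lying in the tray, the pick hangs upright in its block, and I handed the job in at about 25 s of the 72 s allowed; the sign-off gave no verdict.

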